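Wind and set the bench heater's timer

ROBOT

A 7-joint arm with a two-finger parallel gripper is mounted at the origin on the work surface. World frame = base frame: x ahead of the robot, y to its left, z up, the work surface at z = 0. Lengths are in m, angles in rad, forces in N, time in s.
With the tool pointing down it reaches from about 0.4 to 0.9 m from the base axis. Payload 5.5 kg.
Tool frame: the origin (TCP) lies at the very end of the fingers, on their centre line; the grasp point (between the pads) lies 19 mm behind it; z points along the fingers, y is the direction in which the jaws open and shut (so a half turn about z gives the same grasp; the last joint's range is limited). The gripper opens to 92 mm and grips with 3 to 60 N. Pads are 19 mm wide; open, the fingers measure 130 mm over their backs; the gripper's body (75 mm by 190 mm) begins 47 mm behind the grasp point.
Start: joints at [1.39, 0.501, -0.427, 1.55, 0.221, 1.138, -0.21], TCP at [0.279, -0.587, 0.227] pointing down, gripper open.
Joint ranges: [-2.88, 2.88], [-0.31, 2.03], [-1.54, 1.56], [0.2, 2.42], [-1.41, 4.55], [0.19, 2.02], [-2.57, 2.57]. Speed limits (rad/s): [2.57, 2.57, 3.14, 3.14, 3.14, 3.14, 3.14].

INTERFACE

Orientations are given as [roll, pitch, yaw] about the fixed x, y, z axes, in that order (R = Rz(yaw) Ry(pitch) Rx(roll)).
In Python, from workcell import ctrl, imaging, workorder gives the robot as it stands.
- The arm moves only by the tool servo_tool, never from a script. Its arguments are lists of equal length, an entry for each row: "delta_pos": the shift along the tool's x, y, z in mm, a list of three; "delta_rot": the turn, a rotation vector about the tool's x, y, z in degrees, a list of three. A call has 1 to 8 rows; each row shifts and turns the commanded pose from where the row before left it, along the tool's axes as they then stand; what a row does not reach is not made up. A row lasts 1/8 s, in which the tool goes at most 62.5 mm and 10.7 degrees, less where a joint would pass 70% of its speed; a pose out of reach is approached as far as the arm can. A call with a gripper value outside its range is refused whole. "claw" is the opening, from 0 (shut) to 1 (fully open), set as the call begins (left out, the last holds). The fingers move at their own pace and stop on an object; "force" is the grip in N (left out, the last holds). Time passes only in rows, so rows that do not move let the fingers close. It gives the time, the measured TCP pose, the force and the opening at its end, in the units of the state.
- ctrl.observe(): the state, without advancing time (a new reading comes with each control period).
- imaging.capture(name): name is "scene" or "top" or "wrist"; returns the picture (480x640x3 uint8, red, green, blue); there is no depth.
- imaging.get_calibration(name): a dict with "vertical_fov" (degrees; the focal length in pixels is half the picture's height over the tangent of half this angle, whatever the lens; pixels are square), "cx", "cy" (the principal point, pixels), "xyz" and "orientation" of the camera in the world. Camera axes: x right, y up, looking along -z (the intrinsics and any distortion apply to the point x, -y, -z); pixel columns grow to the right and rows downward; lengths in m; the calibration is good to about 2 mm. A picture is of the moment at which its call begins: read the wrist's pose just before it. get_calibration takes no time and is no camera call; for the wrist camera it gives the pose at the moment of the call.
- workorder.close_job(): hands the job in, once; it reports no verdict.
The state is a dict: "time_s": time; "joint_positions": joint angles; "dq": joint speeds; "effort": joint torques, N m; "eef_pos": TCP position; "eef_rot": TCP orientation; "ft_force": force on the tool from outside, world axes, zero at the start; "torque": the same for the moment, N m; "width": opening from 0.0 (shut) to 1.0 (fully open).
Only numpy, scipy, OpenCV 4.12 (cv2) and the standard library are available. Lean on these libraries where they do the work, as an engineer would, in place of code of your own. Each camera call takes 0.05 s, during which the arm holds its last target.

TASK

Set the wind-up timer on the block heater to 10 minutes. To wind it, first turn its dial clockwise past the 15-minute top mark until you feel it come up firmly against its end stop, without forcing the stop, then turn it back to the 10-minute mark and let go; leave the bottle, the jar and the tip box as they stand.

Things in the scene. Friction and masses are not known exactly. Their poses are not given: they have to be found in the camera images.
- heater: White block heater, fixed to the bench, 200 x 270 mm in plan, flat deck 80 mm above the bench; origin at the centre of its underside, x away from its front panel, y to its left, z up. On the +y half of the deck is an aluminium block with capped tubes (top 100 mm above the bench); on the -y half is the timer, a white round plate with printed black marks and a black dial that turns about a vertical axis.
- dial_axis (a point): Point on the dial's turning axis at a good height to grip (116 mm above the bench, 36 mm above the deck); its axes are the heater's. The axis is at x -20, y -62 mm in the heater's frame. The dial is a skirt of radius 38 mm (from 4 to 11 mm above the deck) with an upright grip bar across it: 50 mm long, 14 mm thick, from 11 to 47 mm above the deck, centred on the axis and lying along the pointer's direction.
- dial: The dial; origin on its axis 4 mm above the deck, x along the pointer (the end of the bar with the white line), z up. It turns with a light, steady drag of about 0.07 N m and stays where it is left. Clockwise from above winds up; 10 degrees (0.175 rad) per minute. Near the upper end it meets an end stop somewhere between 15.8 and 19.2 minutes: where differs from timer to timer and cannot be seen, only felt.
- pointer (a point): Tip of the dial's white pointer, 44 mm from the axis; its axes are the dial's. On the dial's grip bar, a grip of about 30 N holds against the stop without slipping; a light grip lets the bar twist between the fingers.
- mark0 (a point): Inner end of the long mark for 0 minutes on the deck plate, 44 mm from the axis. There are 16 radial marks 10 degrees apart, growing clockwise from above: long ones (15 mm) at 0, 5, 10 and 15, short ones between; no figures. Seen from the axis, the 0 mark lies at 150 degrees from the heater's x axis towards its y axis, and the last one (15) lies along the heater's +x.
- mark10 (a point): Inner end of the long mark for 10 minutes (third long one), 44 mm from the axis, 50 degrees from the heater's x axis towards y.
- mark15 (a point): Inner end of the last long mark, 15 minutes, the top mark, 44 mm from the axis along the heater's +x.
- collar (a joint): Twist (rad, clockwise positive) of the steel collar under the dial, which carries the dial and its end stop on a torsion spring of 3 N m/rad: it reads the torque put on the dial. About 0.02 while the dial turns freely; once the dial is against its end stop it twists along with the dial. Firmly against the stop is 0.33 N m or more (0.11 rad); above 0.48 N m (0.16 rad) the stop is being forced.
- amber_bottle: Loose amber bottle, 38 mm across, 75 mm tall; origin at the centre of its underside.
- sample_jar: Loose clear jar with a white lid, 48 mm across, 60 mm tall; origin at the centre of its underside.
- tip_box: Loose blue pipette tip box, 85 x 125 x 52 mm; origin at the centre of its underside.

How it is judged:
On the way:
1. the dial is wound past the 15 mark and stands firmly against its end stop (collar twisted more than 0.11 rad) (y of pointer in the frame of dial_axis below -0.003 m and x of pointer in the frame of dial_axis above 0 m and value of joint collar above 0.11 rad), for 0.1 s.
At the end, for the whole second after the job is handed in: the pointer stands at the 10-minute mark within 3.1 mm at its tip (0.4 minute, 4 degrees), the dial at rest and released (horizontal distance between pointer and mark10 below 0.0031 m and angular speed of dial below 0.05 rad/s); the robot touches nothing.
It fails at once if the end stop is forced (more than 0.48 N m on the dial, collar twisted more than 0.16 rad either way) (value of joint collar above 0.16 rad or value of joint collar below -0.16 rad).
It fails at once if the bottle, the jar or the tip box is moved more than 15 mm or knocked over (distance of any of amber_bottle, sample_jar, tip_box from where it was at the start of the episode above 0.015 m or angle between any of amber_bottle, sample_jar, tip_box's own z axis and vertical above 0.5 rad).
It also fails if it takes over 70 s, if anything falls off the work surface, if the arm or the gripper's body presses on something with over 40 N, if the wrist force passes 120 N, or if a joint passes its speed limit or range.

## Working session

There is one attempt and no reset: what is moved stays moved. The work goes in short steps, Python scripts to look and compute and a tool call to move; the robot and the scene stay as the last step left them, time stands still between calls to the robot, and variables do not carry over. Pictures are saved under pics/ and viewed, and the job is handed in when it is done.

Besides the shell and the picture viewer there is one more tool, called as name(argument=value, ...) on one line, values as JSON. servo_tool: Moves the arm, as the interface text tells. Its arguments: {"type":"object","properties":{"delta_pos":{"type":"array"},"delta_rot":{"type":"array"},"claw":{"type":"number"},"force":{"type":"number"}},"required":["delta_pos","delta_rot"]}

```bash
mkdir -p pics; ls
python3 - <<'E'
from workcell import ctrl, imaging
import cv2
print(ctrl.observe())
for n in ["scene","top","wrist"]:
    print(n, imaging.get_calibration(n))
    im=imaging.capture(n); cv2.imwrite(f"pics/{n}0.png",im[:,:,::-1])
E
```

```text
pics
{'time_s': 0.0, 'joint_positions': array([ 1.39019092,  0.50186503, -0.42679938,  1.55143901,  0.22082268,
        1.13827966, -0.21029366]), 'dq': array([-0.00186289,  0.00063923, -0.00153708,  0.00148773,  0.00113219,
       -0.00055134, -0.00012745]), 'effort': array([-7.32636563e-04, -5.66600347e+01, -5.81587717e+00, -2.79112333e+01,
       -6.85702334e-02,  3.09340982e-02,  1.25069919e-04]), 'eef_pos': array([ 0.27876028, -0.58642668,  0.22567287]), 'eef_rot': array([-3.13966482e+00, -5.97754596e-05,  4.43881059e-01]), 'ft_force': array([-1.02973096, -0.07704654, -0.04810912]), 'torque': array([-0.0751701 , -0.03495063,  0.01780957]), 'width': 1.0006259622964764}
scene {'vertical_fov': 46.69411676198607, 'cx': 328.6568444690131, 'cy': 234.22260203924336, 'xyz': array([1.17758538, 0.00779229, 0.81432263]), 'orientation': array([ 6.71242058e-01, -7.10565199e-04,  1.46028898e+00])}
top {'vertical_fov': 52.8578856414629, 'cx': 317.75893046446953, 'cy': 237.91788649946506, 'xyz': array([0.415439  , 0.09486712, 1.06489727]), 'orientation': array([ 0.21845619, -0.00689637, -1.61953527])}
wrist {'vertical_fov': 63.314728773050724, 'cx': 315.282629795709, 'cy': 239.27660159959873, 'xyz': array([ 0.35041193, -0.55361774,  0.38224725]), 'orientation': array([-2.93795742e-01,  7.33369756e-04, -1.12663513e+00])}
```

View pics/top0.png

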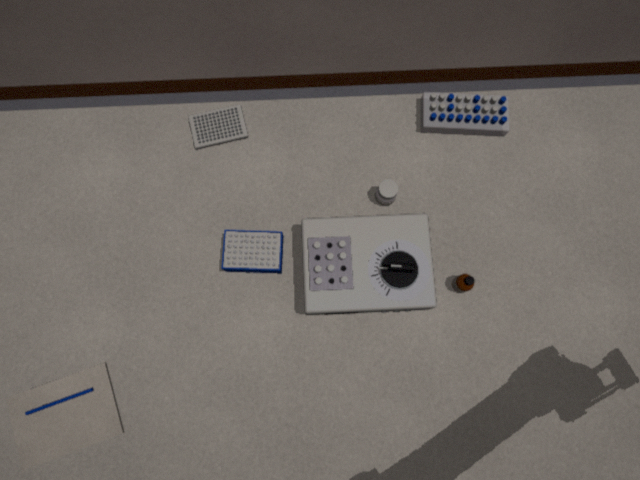

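View pics/scene0.png

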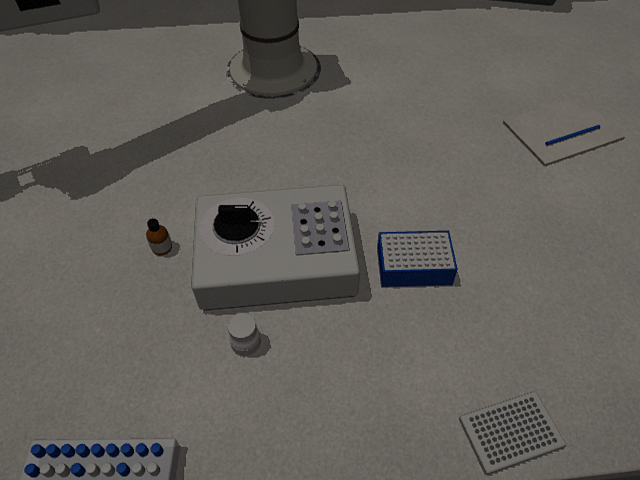

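View pics/wrist0.png

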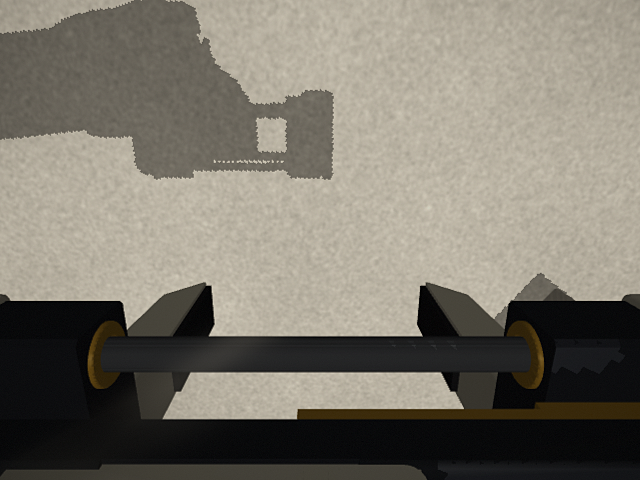

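Run:
```python
import cv2
im=cv2.imread("pics/top0.png"); c=im[200:320,290:490]; cv2.imwrite("pics/topz.png",cv2.resize(c,None,fx=4,fy=4,interpolation=cv2.INTER_CUBIC))
im=cv2.imread("pics/scene0.png"); c=im[180:320,140:340]; cv2.imwrite("pics/scz.png",cv2.resize(c,None,fx=4,fy=4,interpolation=cv2.INTER_CUBIC))
```

```text
(no output)
```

View pics/topz.png

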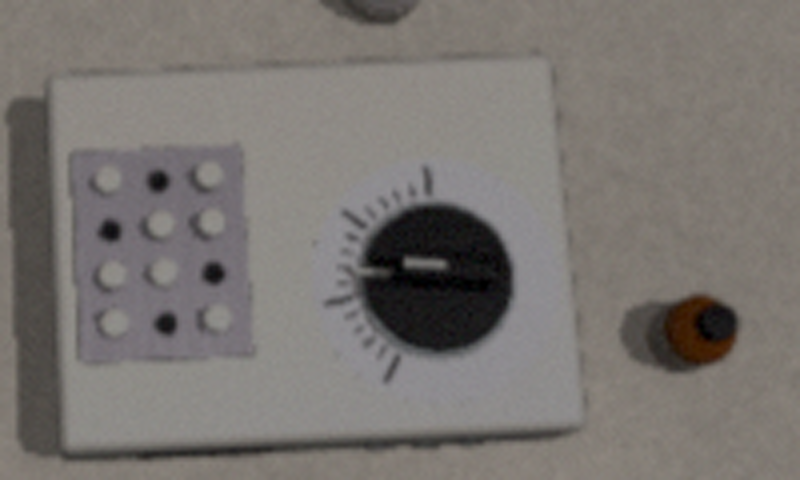

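View pics/scz.png

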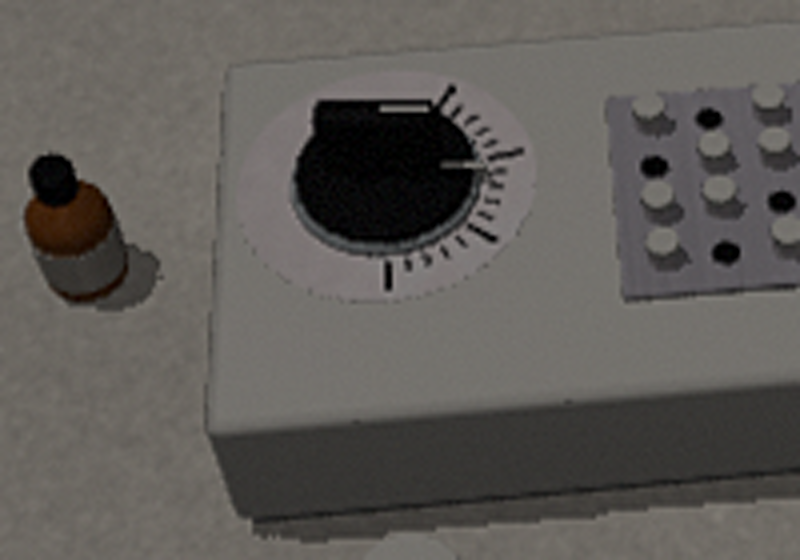

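```bash
cat > h.py <<'E'
import numpy as np, cv2
from scipy.spatial.transform import Rotation as R
from scipy.optimize import least_squares
def proj(cal,P):
    P=np.atleast_2d(P); f=240/np.tan(np.radians(cal["vertical_fov"]/2))
    c=R.from_euler('xyz',cal["orientation"]).inv().apply(P-cal["xyz"])
    return np.c_[cal["cx"]+f*c[:,0]/-c[:,2], cal["cy"]-f*c[:,1]/-c[:,2]]
AX=np.array([-.020,-.062])
def hpt(p,q):  # heater pose p=(x,y,yaw), q heater pts
    q=np.atleast_2d(q); c,s=np.cos(p[2]),np.sin(p[2])
    return np.c_[p[0]+c*q[:,0]-s*q[:,1], p[1]+s*q[:,0]+c*q[:,1], q[:,2]]
def dpt(r,deg,z): a=np.radians(deg); return [AX[0]+r*np.cos(a),AX[1]+r*np.sin(a),z]
E
python3 - <<'E'
from h import *
from workcell import imaging
ct,cs=imaging.get_calibration("top"),imaging.get_calibration("scene")
z=.0815
Q=[];
for d in (150,100,50,0): Q+= [dpt(44,d,0),dpt(59,d,0)]
Q=np.array([[ (q[0]-AX[0])/1000+AX[0],(q[1]-AX[1])/1000+AX[1],z] for q in Q])
T=np.array([(400,357),(388,382),(350,300),(326,304),(365,225),(347,212),(430,192),(427,168)])/4.+[290-.375,200-.375]
S=np.array([(438,106),(452,87),(500,156),(523,151),(474,228),(494,241),(388,263),(388,290)])/4.+[140-.375,180-.375]
Tc=np.array([(50,75),(548,58)])/4.+[290-.375,200-.375]
C=np.array([[.1,.135,.08],[.1,-.135,.08]])
def res(p,which):
    o=[]
    if 't' in which: o+=[proj(ct,hpt(p,Q))-T]
    if 's' in which: o+=[proj(cs,hpt(p,Q))-S]
    if 'c' in which: o+=[proj(ct,hpt(p,C))-Tc]
    return np.vstack(o).ravel()
for w in ('t','s','ts','tc','tsc'):
    s=least_squares(res,[.5,0,0],args=(w,)); p=s.x
    print(w,p.round(4),np.degrees(p[2]).round(2),'rms',np.sqrt(np.mean(s.fun**2)).round(2),'axis',hpt(p,[*AX,.116]).round(4))
print(s.fun.reshape(-1,2).round(1))
# pointer angle: tip in top (360,271); scene (485,167)
pt=np.array([[360,271]])/4.+[290-.375,200-.375]; ps=np.array([[485,167]])/4.+[140-.375,180-.375]
for cal,u in((ct,pt),(cs,ps)):
  best=min(((np.linalg.norm(proj(cal,hpt(p,[AX[0]+.044*np.cos(a),AX[1]+.044*np.sin(a),zz]))-u),np.degrees(a),zz) for a in np.radians(np.arange(60,120,.5)) for zz in(.086,.091,.093)))
  print(best)
E
```

```text
t [ 0.579  -0.0239 -0.0008] -0.05 rms 0.5 axis [[ 0.5589 -0.0859  0.116 ]]
s [ 0.5815 -0.0189 -0.0058] -0.33 rms 0.83 axis [[ 0.5611 -0.0808  0.116 ]]
ts [ 0.58   -0.0209 -0.002 ] -0.11 rms 1.22 axis [[ 0.5599 -0.0829  0.116 ]]
tc [ 0.5784 -0.0238 -0.0023] -0.13 rms 0.81 axis [[ 0.5583 -0.0857  0.116 ]]
tsc [ 0.5797 -0.0212 -0.0081] -0.47 rms 1.31 axis [[ 0.5592 -0.083   0.116 ]]
[[-1.6 -0.6]
 [-1.8 -0.4]
 [-0.5 -0.8]
 [-1.6 -0.2]
 [-0.8  0.6]
 [-2.1 -0.5]
 [-1.4  0.8]
 [-1.2 -0.3]
 [-0.9  0.1]
 [-0.2 -1. ]
 [-3.7 -0.1]
 [-0.9 -0.7]
 [-2.4 -1.4]
 [-0.4 -0.7]
 [-1.1 -1.2]
 [-1.1 -0.7]
 [-2.3 -1.6]
 [ 0.6 -2.1]]
(np.float64(2.9197143948815314), np.float64(84.5), 0.093)
(np.float64(0.19560949679478346), np.float64(81.0), 0.091)
```

```bash
cat >> h.py <<'E'
def toolpose(o): return np.array(o["eef_pos"]),R.from_euler('xyz',o["eef_rot"])
def plan(o,pos,yaw_deg,roll=np.pi):
    """total shift in current tool axes (mm) and turn (deg rotvec in tool axes)"""
    p,r=toolpose(o); t=R.from_euler('xyz',[roll,0,np.radians(yaw_deg)])
    return r.inv().apply(np.array(pos)-p)*1000, np.degrees((r.inv()*t).as_rotvec())
E
python3 - <<'E'
from h import *
from workcell import imaging,ctrl
o=ctrl.observe(); p,r=toolpose(o); c=imaging.get_calibration("wrist")
rc=R.from_euler('xyz',c["orientation"])
print("cam in tool",r.inv().apply(c["xyz"]-p), "axes in tool",(r.inv()*rc).as_matrix().round(3))
v=(r.inv()*rc).apply([0,0,-1])
ct=r.inv().apply(c["xyz"]-p)
for yaw in (83,):
  t=R.from_euler('xyz',[np.pi,0,np.radians(yaw)])
  # TCP pos so that optical axis hits dial top at given TCP height
  for z in (.22,.26):
    cz=(t.apply(ct))[2]+z; d=t.apply(v); s=(cz-.09)/-d[2]
    off=t.apply(ct)+d*s; print(z, np.array([.559,-.083])-off[:2], plan(o,[*(np.array([.559,-.083])-off[:2]),z],yaw))
E
```

```text
cam in tool [ 0.07878078  0.00080407 -0.15644829] axes in tool [[ 0.     0.957  0.29 ]
 [ 1.    -0.    -0.001]
 [-0.001  0.29  -0.957]]
0.22 [ 0.55885449 -0.07501265] (array([ 472.51367172, -341.74374623,    6.47012801]), array([-7.48205811e-02, -4.68495640e-02, -5.75707874e+01]))
0.26 [ 0.5602863  -0.06299192] (array([ 478.97178122, -352.04401173,  -33.5141859 ]), array([-7.48205811e-02, -4.68495640e-02, -5.75707874e+01]))
```

servo_tool(delta_pos=[[48, -35, -4], [48, -35, -4], [48, -35, -4], [48, -35, -4], [48, -35, -4], [48, -35, -4], [48, -35, -4], [48, -35, -4]], delta_rot=[[0, 0, 0], [0, 0, 0], [0, 0, 0], [0, 0, 0], [0, 0, 0], [0, 0, 0], [0, 0, 0], [0, 0, 0]])

```text
time_s: 1.15
eef_pos: [0.5062, -0.1677, 0.2589]
eef_rot: [3.141, 0.0, 0.443]
ft_force: [0.9, -0.5, -0.1]
width: 1.002
```

servo_tool(delta_pos=[[48, -35, 0], [47, -37, 0], [0, 0, 0], [0, 0, 0], [0, 0, 0], [0, 0, 0], [0, 0, 0], [0, 0, 0]], delta_rot=[[0, 0, 0], [0, 0, 0], [0, 0, -9.6], [0, 0, -9.6], [0, 0, -9.6], [0, 0, -9.6], [0, 0, -9.6], [0, 0, -9.6]])

```text
time_s: 2.15
eef_pos: [0.5603, -0.0635, 0.2585]
eef_rot: [-3.141, 0.0, 1.455]
ft_force: [-0.4, 0.3, -0.7]
width: 1.0
```

Run:
```python
from h import *
from workcell import imaging,ctrl
o=ctrl.observe(); print(o)
c=imaging.get_calibration("wrist"); print(c)
im=imaging.capture("wrist"); cv2.imwrite("pics/w1.png",im[:,:,::-1])
```

```text
{'time_s': 2.15, 'joint_positions': array([ 0.76011052,  0.41446555, -0.89359639,  1.72490831,  0.34764476,
        1.17082415, -0.34647675]), 'dq': array([ 0.19113106,  0.09236878, -0.2802587 , -0.00418018,  0.15148345,
        0.04598242,  1.20688348]), 'effort': array([ -0.92993243, -43.07588339,  -8.76427799, -27.38204241,
        -0.2614835 ,  -0.05084662,  -1.60967164]), 'eef_pos': array([ 0.56030559, -0.06350126,  0.25846773]), 'eef_rot': array([-3.14108352e+00,  6.11774562e-05,  1.45458920e+00]), 'ft_force': array([-0.38810825,  0.31623272, -0.70056077]), 'torque': array([-0.04070325, -0.09819225,  0.08837956]), 'width': 0.9995145441699043}
{'vertical_fov': 63.314728773050724, 'cx': 315.282629795709, 'cy': 239.27660159959873, 'xyz': array([0.57026302, 0.01377306, 0.41492223]), 'orientation': array([-0.29457567,  0.00036234, -0.11585731])}
```

View pics/w1.png

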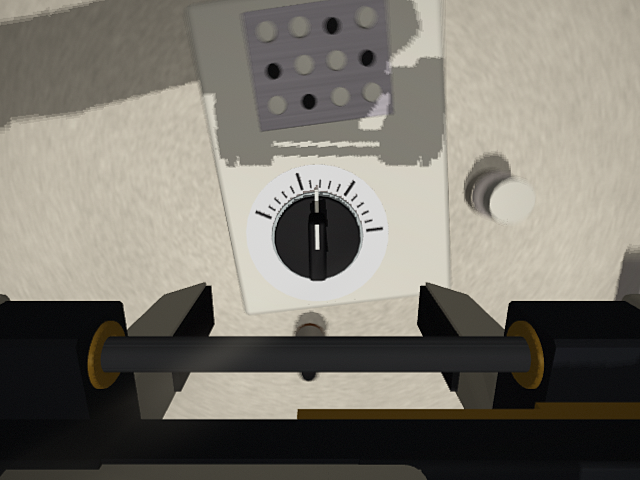

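Run:
```python
from h import *
from workcell import imaging,ctrl
for i in range(4): im=imaging.capture("wrist")
o=ctrl.observe(); c=imaging.get_calibration("wrist"); im=imaging.capture("wrist")
np.savez("w2.npz",xyz=c["xyz"],ori=c["orientation"],p=o["eef_pos"],r=o["eef_rot"])
print(o["eef_pos"],o["eef_rot"],o["dq"].round(3))
cv2.imwrite("pics/w2.png",im[:,:,::-1]); z=cv2.resize(im[150:300,225:425,::-1],None,fx=4,fy=4,interpolation=cv2.INTER_CUBIC); cv2.imwrite("pics/w2z.png",z)
```

```text
[ 0.56044411 -0.06355247  0.25857504] [-3.14132007e+00 -5.54934535e-05  1.44573570e+00] [-0.004 -0.001  0.003 -0.002  0.002 -0.001  0.011]
```

View pics/w2z.png

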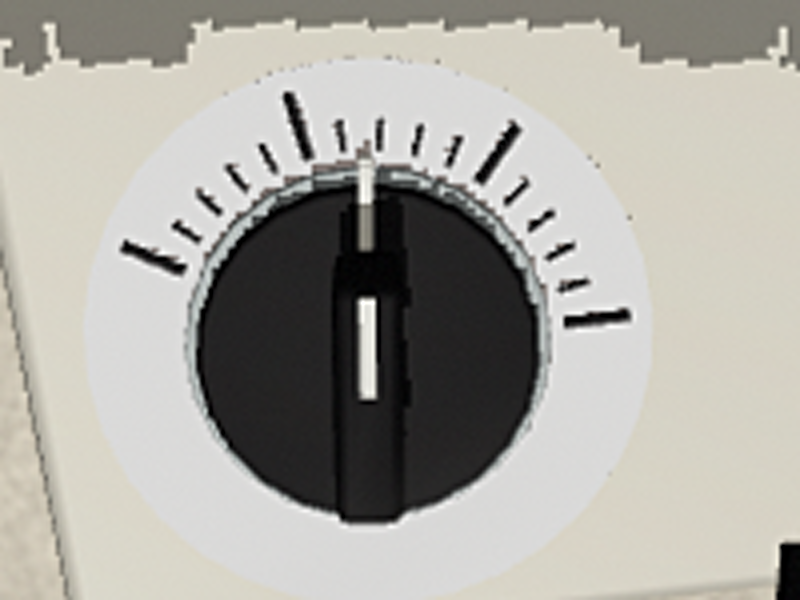

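```bash
cat > fit.py <<'E'
from h import *
def fit(cal,U,zz=.0815,p0=(.58,-.022,0)):
    Q=np.array([[AX[0]+r*np.cos(np.radians(d)),AX[1]+r*np.sin(np.radians(d)),zz] for d in(150,100,50,0) for r in(.044,.059)])
    s=least_squares(lambda p:(proj(cal,hpt(p,Q))-U).ravel(),p0)
    return s.x,np.sqrt(np.mean(s.fun**2)),s.fun.reshape(-1,2)
def pix2plane(cal,u,z):
    f=240/np.tan(np.radians(cal["vertical_fov"]/2)); u=np.atleast_2d(u)
    d=np.c_[(u[:,0]-cal["cx"])/f,-(u[:,1]-cal["cy"])/f,-np.ones(len(u))]
    d=R.from_euler('xyz',cal["orientation"]).apply(d); return cal["xyz"]+d*((z-cal["xyz"][2])/d[:,2])[:,None]
E
python3 - <<'E'
from fit import *
d=np.load("w2.npz"); cal=dict(vertical_fov=63.314728773050724,cx=315.282629795709,cy=239.27660159959873,xyz=d["xyz"],orientation=d["ori"])
off=np.array([225-.375,150-.375])
U=np.array([(183,270),(124,246),(308,158),(290,94),(481,180),(517,125),(564,323),(630,315)])/4.+off
for z in (.08,.0815):
  p,e,f=fit(cal,U,z); print(z,p,np.degrees(p[2]),e,'axis',hpt(p,[*AX,.116])); 
print(f.round(2))
# bar top (z=.127) corners: bottom end of bar (340..402,520), white line top ends (358-376,297)-(358-376,399)
A=hpt(p,[*AX,.116])[0]
for u,z in (((367,297),.127),((367,399),.127),((365,160),.086),((365,160),.091),((366,207),.091)):
  w=pix2plane(cal,np.array(u)/4.+off,z)[0]; v=w-A; print(u,w.round(4),'r',np.hypot(*v[:2]).round(4),'ang',np.degrees(np.arctan2(v[1],v[0])-p[2]).round(2))
E
```

```text
0.08 [ 0.5802521  -0.02234229 -0.00298335] -0.1709336105901242 0.3776952137921185 axis [[ 0.56006723 -0.08428235  0.116     ]]
0.0815 [ 0.58026736 -0.02204466 -0.00300421] -0.17212847077305338 0.4274520282630499 axis [[ 0.56008119 -0.0839843   0.116     ]]
[[ 0.37  0.26]
 [-0.85 -0.26]
 [ 0.25  0.17]
 [-0.57 -0.58]
 [-0.41  0.64]
 [ 0.46 -0.15]
 [ 0.21 -0.  ]
 [ 0.56  0.02]]
(367, 297) [ 0.5625 -0.0609  0.127 ] r 0.0232 ang 84.13
(367, 399) [ 0.56   -0.0813  0.127 ] r 0.0027 ang 92.27
(365, 160) [ 0.5646 -0.0417  0.086 ] r 0.0426 ang 84.08
(365, 160) [ 0.5647 -0.0408  0.091 ] r 0.0434 ang 84.07
(366, 207) [ 0.5637 -0.0508  0.091 ] r 0.0334 ang 84.01
```

servo_tool(delta_pos=[[-10, 1, 20], [-10.6, 1.2, 20], [0, 0, 30], [0, 0, 30], [0, 0, 30], [0, 0, 15], [0, 0, 6], [0, 0, 0]], delta_rot=[[0, 0, -1.1], [0, 0, 0], [0, 0, 0], [0, 0, 0], [0, 0, 0], [0, 0, 0], [0, 0, 0], [0, 0, 0]], claw=0.5)

```text
time_s: 3.45
eef_pos: [0.5607, -0.0842, 0.1078]
eef_rot: [3.141, -0.0, 1.468]
ft_force: [-0.1, -0.3, -0.1]
width: 0.498
```

Run:
```python
from h import *
from workcell import imaging,ctrl
o=ctrl.observe(); print(o)
im=imaging.capture("wrist"); cv2.imwrite("pics/w3.png",im[:,:,::-1])
```

```text
{'time_s': 3.45, 'joint_positions': array([ 0.69416362,  0.59620463, -0.77715821,  1.85110786,  0.52198332,
        0.90997465, -0.43089974]), 'dq': array([ 0.00274414, -0.01764421, -0.01271226, -0.01270939, -0.00517932,
        0.00326389,  0.00168556]), 'effort': array([ 2.35453126e-02, -4.86894965e+01, -1.11929280e+01, -2.11540031e+01,
       -1.36945001e-02, -3.64219921e-02, -3.41794977e-02]), 'eef_pos': array([ 0.56065677, -0.08421593,  0.10778092]), 'eef_rot': array([ 3.14143328e+00, -1.46309707e-04,  1.46822477e+00]), 'ft_force': array([-0.14833078, -0.2669173 , -0.09934742]), 'torque': array([ 0.01391493, -0.07051764, -0.00028232]), 'width': 0.4975879239681601}
```

View pics/w3.png

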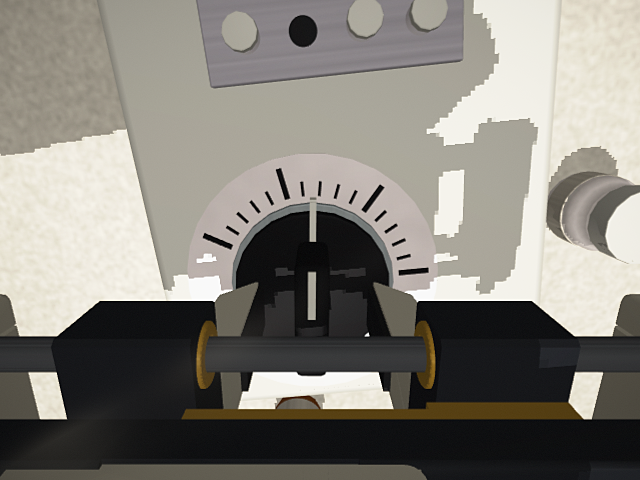

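Run:
```python
from fit import *
from workcell import imaging,ctrl
cal=imaging.get_calibration("wrist")
im=cv2.imread("pics/w3.png"); cv2.imwrite("pics/w3z.png",cv2.resize(im[150:300,190:450],None,fx=3,fy=3,interpolation=cv2.INTER_CUBIC))
U=np.array([(230,248),(205,235),(288,198),(279,170),(367,209),(382,186),(400,272),(428,270)],float)
for z in (.08,.0815):
  p,e,f=fit(cal,U,z); print(z,p,np.degrees(p[2]),e,'axis',hpt(p,[*AX,.116]))
print(f.round(1))
A=hpt(p,[*AX,.116])[0]
for u,z in (((312,272),.127),((312,319),.127),((312.5,200),.091)):
  w=pix2plane(cal,u,z)[0]; v=w-A; print(u,w.round(4),'r',np.hypot(*v[:2]).round(4),'ang',np.degrees(np.arctan2(v[1],v[0])-p[2]).round(2))
```

```text
0.08 [ 5.80959875e-01 -2.23745320e-02 -6.53744617e-05] -0.0037456807411118693 1.2912561021749036 axis [[ 0.56095582 -0.08437322  0.116     ]]
0.0815 [ 5.80973123e-01 -2.20158592e-02 -1.25692419e-04] -0.0072016451067529645 1.2997902962688348 axis [[ 0.56096533 -0.08401334  0.116     ]]
[[ 2.1 -0.7]
 [-1.6  0.4]
 [-0.1  0.8]
 [-0.5 -1.8]
 [-2.6  1.9]
 [ 1.2 -0.8]
 [-0.2  0.7]
 [ 1.6 -0.2]]
(312, 272) [ 0.563  -0.0611  0.127 ] r 0.023 ang 84.83
(312, 319) [ 0.561  -0.0809  0.127 ] r 0.0031 ang 90.11
(312.5, 200) [ 0.5652 -0.0406  0.091 ] r 0.0436 ang 84.47
```

View pics/w3z.png

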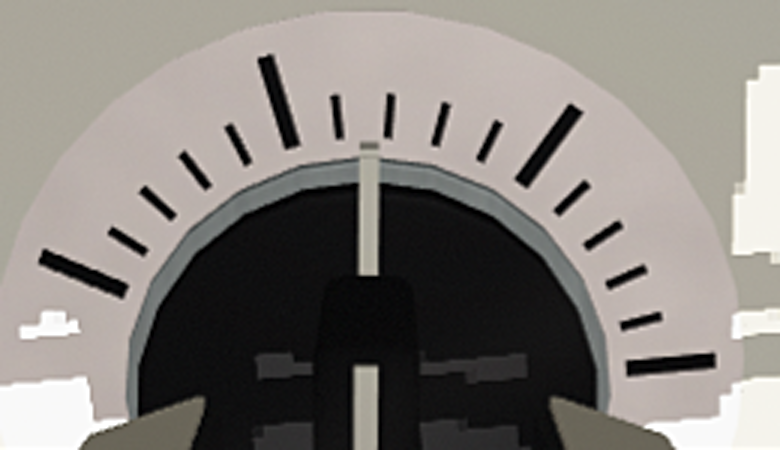

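servo_tool(delta_pos=[[0, 0, 6], [0, 0, 4.8], [0, 0, 0]], delta_rot=[[0, 0, 0], [0, 0, 0], [0, 0, 0]])

```text
time_s: 3.88
eef_pos: [0.5602, -0.0842, 0.0967]
eef_rot: [-3.141, 0.0, 1.468]
ft_force: [-0.2, -0.1, 0.2]
width: 0.497
```

servo_tool(delta_pos=[[0, 0, 0], [0, 0, 0], [0, 0, 0], [0, 0, 0], [0, 0, 0], [0, 0, 0]], delta_rot=[[0, 0, 0], [0, 0, 0], [0, 0, 0], [0, 0, 0], [0, 0, 0], [0, 0, 0]], claw=0, force=32)

```text
time_s: 4.62
eef_pos: [0.5593, -0.0841, 0.097]
eef_rot: [-3.139, 0.001, 1.468]
ft_force: [-5.2, 0.6, 6.2]
width: 0.153
```

```bash
cat > st.py <<'E'
from h import *
from workcell import imaging,ctrl
import sys
n=int(sys.argv[1]) if len(sys.argv)>1 else 3
t=[];f=[]
for i in range(n):
    o=ctrl.observe(); t.append(o["torque"]); f.append(o["ft_force"])
    if i<n-1: imaging.capture("top")
print('t',o["time_s"],'pos',o["eef_pos"].round(4),'yaw',np.degrees(o["eef_rot"][2]).round(2),'q7',o["joint_positions"][6].round(3),'w',round(float(o["width"]),3))
print('F',np.mean(f,0).round(2),'T',np.mean(t,0).round(3),'Tz',np.array(t)[:,2].round(3))
E
python3 st.py
```

```text
t 4.725 pos [ 0.5593 -0.0841  0.097 ] yaw 84.13 q7 -0.442 w 0.151
F [-4.91  0.34  6.02] T [ 0.038  1.061 -0.016] Tz [-0.016 -0.004 -0.026]
```

servo_tool(delta_pos=[[0, -0.9, 0], [0, 0, 0], [0, 0, 0], [0, 0, 0], [0, 0, 0], [0, 0, 0], [0, 0, 0], [0, 0, 0]], delta_rot=[[0, 0, 0], [0, 0, 5], [0, 0, 5], [0, 0, 5], [0, 0, 5], [0, 0, 5], [0, 0, 5], [0, 0, 0]])

```text
time_s: 5.72
eef_pos: [0.559, -0.084, 0.097]
eef_rot: [-3.141, 0.001, 0.946]
ft_force: [-5.2, 0.8, 4.9]
width: 0.151
```

```bash
python3 st.py
```

```text
t 5.825 pos [ 0.559 -0.084  0.097] yaw 54.26 q7 -0.891 w 0.154
F [-5.35  1.04  5.41] T [0.008 1.082 0.056] Tz [-0.01   0.047  0.133]
```

servo_tool(delta_pos=[[0, 0, 0], [0, 0, 0], [0, 0, 0], [0, 0, 0], [0, 0, 0], [0, 0, 0], [0, 0, 0], [0, 0, 0]], delta_rot=[[0, 0, 6], [0, 0, 6], [0, 0, 6], [0, 0, 6], [0, 0, 6], [0, 0, 6], [0, 0, 6], [0, 0, 6]])

```text
time_s: 6.82
eef_pos: [0.5588, -0.0837, 0.0969]
eef_rot: [-3.141, 0.002, 0.106]
ft_force: [-6.1, 1.1, 6.6]
width: 0.154
```

```bash
python3 st.py 5
```

```text
t 7.025 pos [ 0.5587 -0.0837  0.0969] yaw 6.27 q7 -1.614 w 0.15
F [-5.64  0.92  6.58] T [0.221 1.309 0.058] Tz [0.037 0.126 0.079 0.017 0.033]
```

servo_tool(delta_pos=[[0, 0, 0], [0, 0, 0], [0, 0, 0], [0, 0, 0], [0, 0, 0], [0, 0, 0], [0, 0, 0]], delta_rot=[[0, 0, 2], [0, 0, 2], [0, 0, 2], [0, 0, 2], [0, 0, 2], [0, 0, 2], [0, 0, 0]])

```text
time_s: 7.9
eef_pos: [0.5587, -0.0836, 0.0969]
eef_rot: [-3.142, 0.002, -0.1]
ft_force: [-5.0, 1.2, 6.8]
width: 0.151
```

```bash
python3 st.py 6
```

```text
t 8.15 pos [ 0.5588 -0.0836  0.097 ] yaw -5.72 q7 -1.796 w 0.151
F [-5.48  0.83  6.75] T [0.307 1.319 0.065] Tz [0.067 0.006 0.069 0.114 0.088 0.044]
```

servo_tool(delta_pos=[[0, 0, 0], [0, 0, 0], [0, 0, 0]], delta_rot=[[0, 0, 2], [0, 0, 2], [0, 0, 0]])

```text
time_s: 8.52
eef_pos: [0.5587, -0.0836, 0.0969]
eef_rot: [3.142, 0.002, -0.17]
ft_force: [-5.8, 1.7, 6.1]
width: 0.15
```

```bash
python3 st.py 6
```

```text
t 8.775 pos [ 0.5587 -0.0835  0.0969] yaw -9.72 q7 -1.856 w 0.149
F [-5.52  1.49  6.49] T [0.339 1.337 0.068] Tz [0.096 0.073 0.054 0.053 0.094 0.035]
```

servo_tool(delta_pos=[[0, 0, 0], [0, 0, 0], [0, 0, 0]], delta_rot=[[0, 0, 1.5], [0, 0, 1.5], [0, 0, 0]])

```text
time_s: 9.15
eef_pos: [0.5587, -0.0835, 0.0969]
eef_rot: [3.141, 0.002, -0.222]
ft_force: [-4.8, 1.1, 6.9]
width: 0.151
```

```bash
python3 st.py 6
```

```text
t 9.4 pos [ 0.5587 -0.0835  0.0969] yaw -12.72 q7 -1.902 w 0.149
F [-5.6   1.23  7.07] T [0.354 1.329 0.034] Tz [ 0.065 -0.013  0.024  0.035  0.074  0.02 ]
```

servo_tool(delta_pos=[[0, 0, 0], [0, 0, 0], [0, 0, 0]], delta_rot=[[0, 0, 1.5], [0, 0, 1.5], [0, 0, 0]])

```text
time_s: 9.78
eef_pos: [0.5588, -0.0835, 0.0969]
eef_rot: [3.141, 0.002, -0.275]
ft_force: [-5.6, 1.8, 6.5]
width: 0.154
```

```bash
python3 st.py 6
```

```text
t 10.025 pos [ 0.5588 -0.0835  0.0969] yaw -15.71 q7 -1.947 w 0.15
F [-5.52  1.37  6.59] T [0.377 1.348 0.089] Tz [0.063 0.082 0.055 0.134 0.131 0.069]
```

servo_tool(delta_pos=[[0, 0, 0], [0, 0, 0], [0, 0, 0]], delta_rot=[[0, 0, 1.5], [0, 0, 1.5], [0, 0, 0]])

```text
time_s: 10.4
eef_pos: [0.5587, -0.0834, 0.0969]
eef_rot: [3.141, 0.002, -0.327]
ft_force: [-4.6, 1.8, 7.2]
width: 0.149
```

```bash
python3 st.py 6
```

```text
t 10.65 pos [ 0.5588 -0.0834  0.0969] yaw -18.71 q7 -1.992 w 0.151
F [-5.05  1.16  6.48] T [0.366 1.358 0.057] Tz [0.082 0.055 0.077 0.009 0.085 0.031]
```

servo_tool(delta_pos=[[0, 0, 0], [0, 0, 0], [0, 0, 0]], delta_rot=[[0, 0, 1.5], [0, 0, 1.5], [0, 0, 0]])

```text
time_s: 11.02
eef_pos: [0.5587, -0.0834, 0.0969]
eef_rot: [3.141, 0.002, -0.379]
ft_force: [-5.0, 2.5, 6.7]
width: 0.152
```

```bash
python3 st.py 6
```

```text
t 11.275 pos [ 0.5588 -0.0834  0.0969] yaw -21.71 q7 -2.038 w 0.149
F [-5.29  1.63  6.77] T [0.394 1.345 0.064] Tz [0.06  0.031 0.07  0.071 0.082 0.072]
```

servo_tool(delta_pos=[[0, 0, 0], [0, 0, 0], [0, 0, 0]], delta_rot=[[0, 0, 1.5], [0, 0, 1.5], [0, 0, 0]])

```text
time_s: 11.65
eef_pos: [0.5587, -0.0834, 0.0969]
eef_rot: [3.141, 0.002, -0.432]
ft_force: [-5.2, 1.1, 6.5]
width: 0.148
```

```bash
python3 st.py 6
```

```text
t 11.9 pos [ 0.5588 -0.0834  0.0969] yaw -24.71 q7 -2.083 w 0.15
F [-5.17  1.66  7.02] T [0.397 1.338 0.078] Tz [0.063 0.052 0.091 0.112 0.06  0.086]
```

servo_tool(delta_pos=[[0, 0, 0], [0, 0, 0], [0, 0, 0]], delta_rot=[[0, 0, 1.5], [0, 0, 1.5], [0, 0, 0]])

```text
time_s: 12.28
eef_pos: [0.5588, -0.0833, 0.0969]
eef_rot: [3.141, 0.002, -0.484]
ft_force: [-5.1, 0.6, 7.1]
width: 0.151
```

```bash
python3 st.py 6
```

```text
t 12.525 pos [ 0.5588 -0.0834  0.0969] yaw -27.7 q7 -2.129 w 0.15
F [-5.22  1.8   6.58] T [0.427 1.32  0.072] Tz [0.083 0.041 0.058 0.089 0.061 0.098]
```

servo_tool(delta_pos=[[0, 0, 0], [0, 0, 0], [0, 0, 0]], delta_rot=[[0, 0, 1.5], [0, 0, 1.5], [0, 0, 0]])

```text
time_s: 12.9
eef_pos: [0.5588, -0.0834, 0.097]
eef_rot: [3.141, 0.002, -0.536]
ft_force: [-6.4, 0.9, 5.9]
width: 0.149
```

```bash
python3 st.py 6
```

```text
t 13.15 pos [ 0.5588 -0.0834  0.0969] yaw -30.71 q7 -2.174 w 0.151
F [-5.27  1.42  6.61] T [0.457 1.351 0.061] Tz [0.091 0.052 0.073 0.072 0.066 0.011]
```

servo_tool(delta_pos=[[0, 0, 0], [0, 0, 0], [0, 0, 0]], delta_rot=[[0, 0, 1.5], [0, 0, 1.5], [0, 0, 0]])

```text
time_s: 13.52
eef_pos: [0.5588, -0.0833, 0.0969]
eef_rot: [3.141, 0.002, -0.588]
ft_force: [-5.3, 1.8, 7.0]
width: 0.149
```

```bash
python3 st.py 6
```

```text
t 13.775 pos [ 0.5588 -0.0833  0.0969] yaw -33.68 q7 -2.22 w 0.153
F [-5.54  1.47  6.75] T [0.459 1.318 0.149] Tz [0.171 0.108 0.183 0.129 0.145 0.159]
```

servo_tool(delta_pos=[[0, 0, 0], [0, 0, 0], [0, 0, 0], [0, 0, 0]], delta_rot=[[0, 0, 1], [0, 0, 1], [0, 0, 1], [0, 0, 0]])

```text
time_s: 14.28
eef_pos: [0.5588, -0.0833, 0.097]
eef_rot: [3.141, 0.001, -0.64]
ft_force: [-4.4, 1.5, 6.3]
width: 0.152
```

```bash
python3 st.py 6
```

```text
t 14.525 pos [ 0.5588 -0.0833  0.0969] yaw -36.66 q7 -2.265 w 0.157
F [-5.13  1.77  6.74] T [0.467 1.317 0.307] Tz [0.263 0.313 0.331 0.299 0.33  0.306]
```

servo_tool(delta_pos=[[0, 0, 0], [0, 0, 0], [0, 0, 0], [0, 0, 0]], delta_rot=[[0, 0, 0.7], [0, 0, 0.6], [0, 0, 0.6], [0, 0, 0]])

```text
time_s: 15.02
eef_pos: [0.5588, -0.0833, 0.0969]
eef_rot: [3.141, 0.001, -0.673]
ft_force: [-5.0, 1.4, 6.5]
width: 0.15
```

```bash
python3 st.py 8
```

```text
t 15.375 pos [ 0.5588 -0.0833  0.0969] yaw -38.54 q7 -2.293 w 0.153
F [-5.2   1.38  6.55] T [0.452 1.322 0.379] Tz [0.376 0.324 0.434 0.398 0.386 0.348 0.397 0.367]
```

servo_tool(delta_pos=[[0, 0, 0], [0, 0, 0], [0, 0, 0]], delta_rot=[[0, 0, 0.4], [0, 0, 0], [0, 0, 0]])

```text
time_s: 15.75
eef_pos: [0.5588, -0.0833, 0.0969]
eef_rot: [3.141, 0.001, -0.68]
ft_force: [-5.6, 1.6, 6.9]
width: 0.149
```

```bash
python3 st.py 8
```

```text
t 16.1 pos [ 0.5588 -0.0833  0.0969] yaw -38.94 q7 -2.3 w 0.154
F [-5.23  1.57  6.6 ] T [0.466 1.32  0.396] Tz [0.368 0.406 0.393 0.39  0.395 0.322 0.438 0.455]
```

servo_tool(delta_pos=[[0, 0, 0], [0, 0, 0], [0, 0, 0], [0, 0, 0], [0, 0, 0], [0, 0, 0], [0, 0, 0], [0, 0, 0]], delta_rot=[[0, 0, -3], [0, 0, -6], [0, 0, -6], [0, 0, -6], [0, 0, -6], [0, 0, -6], [0, 0, -6], [0, 0, -6]])

```text
time_s: 17.1
eef_pos: [0.5588, -0.0837, 0.0969]
eef_rot: [-3.141, 0.002, 0.107]
ft_force: [-5.3, 1.0, 6.0]
width: 0.151
```

servo_tool(delta_pos=[[0, 0, 0], [0, 0, 0], [0, 0, 0], [0, 0, 0], [0, 0, 0], [0, 0, 0], [0, 0, 0], [0, 0, 0]], delta_rot=[[0, 0, -6], [0, 0, -6], [0, 0, -6], [0, 0, -6], [0, 0, -6], [0, 0, -6], [0, 0, -6], [0, 0, -3]])

```text
time_s: 18.1
eef_pos: [0.5589, -0.084, 0.0969]
eef_rot: [-3.141, 0.001, 0.891]
ft_force: [-5.1, 0.6, 5.1]
width: 0.156
```

```bash
python3 st.py 5
python3 - <<'E'
from h import *
from workcell import imaging
im=imaging.capture("wrist"); cv2.imwrite("pics/w4.png",im[:,:,::-1])
E
```

```text
t 18.3 pos [ 0.559 -0.084  0.097] yaw 50.93 q7 -0.94 w 0.151
F [-5.18  0.45  6.02] T [ 0.079  1.157 -0.073] Tz [-0.025 -0.066 -0.085 -0.131 -0.058]
```

View pics/w4.png

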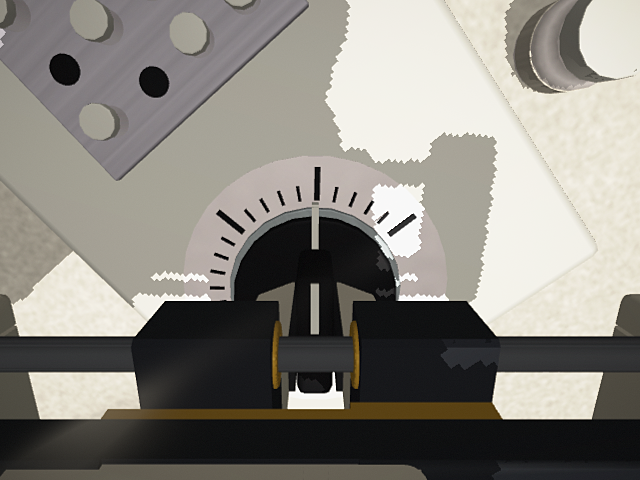

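servo_tool(delta_pos=[[0, 0, 0], [0, 0, 0], [0, 0, 0], [0, 0, 0]], delta_rot=[[0, 0, 0], [0, 0, 0], [0, 0, 0], [0, 0, 0]], claw=0.45)

```text
time_s: 18.85
eef_pos: [0.5598, -0.0841, 0.0969]
eef_rot: [3.141, -0.0, 0.887]
ft_force: [0.2, -0.1, 0.2]
width: 0.447
```

servo_tool(delta_pos=[[0, 0, -5], [0, 0, -15], [0, 0, -25], [0, 0, -30], [0, 0, -35], [0, 0, -35], [0, 0, -15], [0, 0, 0]], delta_rot=[[0, 0, 0], [0, 0, 0], [0, 0, 0], [0, 0, 0], [0, 0, 0], [0, 0, 0], [0, 0, 0], [0, 0, 0]])

```text
time_s: 19.85
eef_pos: [0.5602, -0.0842, 0.2581]
eef_rot: [3.139, -0.001, 0.887]
ft_force: [0.5, 0.5, -1.5]
width: 0.449
```

```bash
python3 st.py 5
python3 - <<'E'
from h import *
from workcell import imaging,ctrl
o=ctrl.observe(); c=imaging.get_calibration("wrist"); im=imaging.capture("wrist")
np.savez("w5.npz",xyz=c["xyz"],ori=c["orientation"])
t=imaging.capture("top"); cv2.imwrite("pics/top5.png",t[:,:,::-1])
cv2.imwrite("pics/w5.png",im[:,:,::-1]); z=cv2.resize(im[150:300,225:425,::-1],None,fx=4,fy=4,interpolation=cv2.INTER_CUBIC); cv2.imwrite("pics/w5z.png",z)
E
```

```text
t 20.05 pos [ 0.5586 -0.0841  0.2554] yaw 50.83 q7 -0.813 w 0.449
F [ 0.04  0.23 -0.41] T [-0.015 -0.018  0.004] Tz [ 0.042  0.042 -0.001 -0.053 -0.009]
```

View pics/w5z.png

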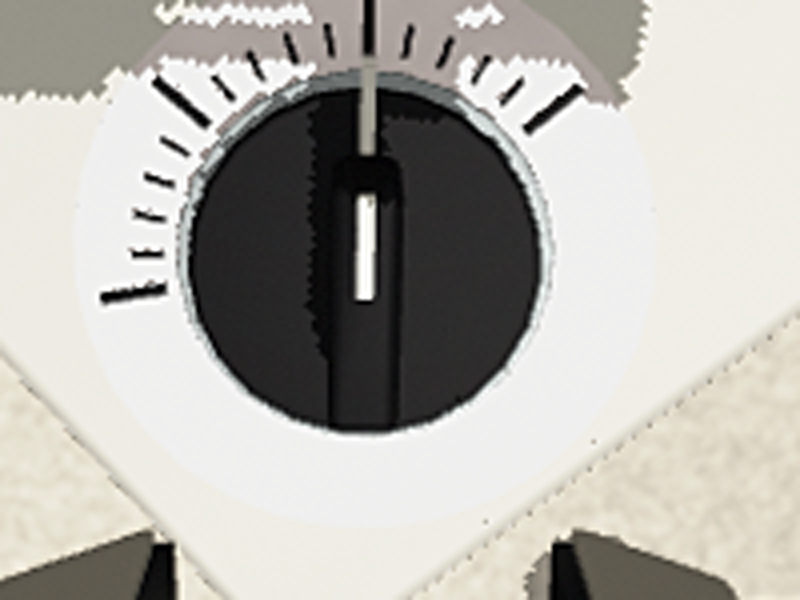

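View pics/top5.png

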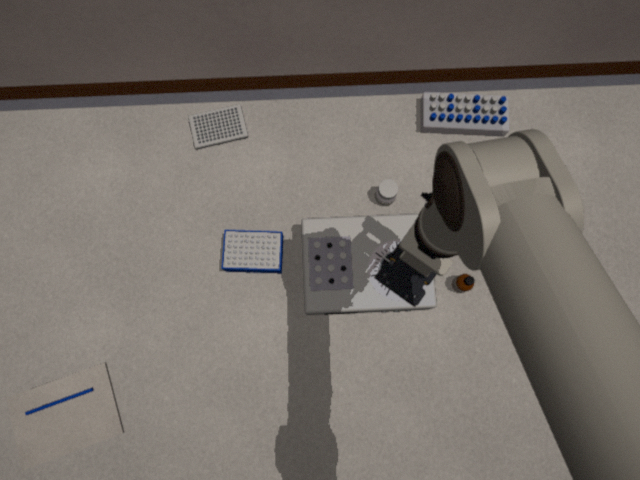

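```bash
python3 -c "
from workcell import workorder,ctrl
print(workorder.close_job()); print(ctrl.observe()['time_s'])"
```

```text
the job is handed in; nothing more can be done
None
the job is handed in; nothing more can be done
```

I wound the timer to its end stop, set it back to the 10-minute mark, let go and handed the job in at about 20 s. No verdict is reported.

- **End stop:** I gripped the dial's bar at 32 N and turned it clockwise past the 15 mark. The torque rose from its steady 0.07 N m at about 17.6 minutes. I pressed on to a mean of about 0.40 N m, inside the 0.33–0.48 window, and held it there for more than half a second. Single noisy readings ran from 0.32 to 0.46 N m. Just before the last 0.4° step, the torque sensor read 0.38 N m while the turn angle implied 0.40. I took both as firmly against the stop.
- **Setting:** I turned the dial back about 90°, opened the fingers and lifted 160 mm clear. The last wrist picture shows the pointer tip in line with the third long mark, to well under 1 mm. The wrist force was near zero.
- **Other objects:** The bottle, jar and tip box are at the same pixels in the top camera as at the start.
- **Position checks:** The scene and top cameras disagreed by about 5 mm on where the dial axis lies. I went by the close-up wrist view instead. That was off by about 1–2 mm, shown by a steady 5 N side force while gripping. I moved the tool 0.9 mm to correct this, but the force stayed at about 5 N. It went away on release.

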